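# Turn round the row of bean canisters for the grinder

### The arm

A 6-joint arm with a two-finger parallel gripper is mounted at the origin on the work surface. World frame = base frame: x ahead of the robot, y to its left, z up, the work surface at z = 0. Lengths are in m, angles in rad, forces in N, time in s.
With the tool pointing down it reaches from about 0.2 to 0.875 m from the base axis. Payload 3.4 kg.
Tool frame: the origin (TCP) lies between the finger pads; the fingertips stand 25 mm ahead of it and the grasp point (between the pads) lies 6 mm ahead of it (r.nose_length is the z of the fingertips in the tool frame, in m); z points along the fingers, y is the line along which they close (so a half turn about z gives the same grasp; the last joint's range is limited). The gripper opens to 94 mm and grips with 3 to 60 N. Pads are 16 mm wide; open, the fingers measure 119 mm over their backs; the gripper's body (75 mm by 177 mm) begins 78 mm behind the grasp point.
Start: joints at [1.115, 0.276, 1.505, -0, 1.361, -0.121], TCP at [0.189, 0.543, 0.23] pointing down, gripper open.
Joint ranges: [-2.89, 2.89], [-0.75, 2.08], [0.22, 2.7], [-1.18, 4.32], [0.11, 2.71], [-2.7, 2.7]. Speed limits (rad/s): [2.57, 2.57, 3.14, 3.14, 3.14, 3.14].

### API

Orientations are given as a unit quaternion [w, x, y, z].
In Python, from plant import r, gripper_to, inverse_kinematics, vision, models, telemetry gives the robot as it stands. Calls block until the motion is done:
- r.move_to(position, orientation): joint-space move of the TCP to a pose.
- r.move_l(position, rot=None, vel=0.15, guard=None): straight line of the TCP; rot=None keeps the orientation; vel is the mean speed in m/s. With guard (N) it stops when the force on the tool has changed by that much, and returns True; else False.
- r.movej(angles): joint-space move.
- gripper_to(opening, f_grip=None): finger opening in m; f_grip is the grip in N (None keeps the last); returns when the fingers have stopped.
- r.hold(seconds).
- inverse_kinematics(position, orientation): joint angles nearest the present ones, or None.
- vision.snapshot(name): name is "scene" or "side" or "wrist"; returns the picture (400x640x3 uint8, red, green, blue); there is no depth.
- vision.get_calibration(name): a dict with "fx", "fy", "cx", "cy" (pixels), "position" and "orientation" of the camera in the world. Camera axes: x right, y down, z forward; pixel columns grow to the right and rows downward; lengths in m; the calibration is good to about 2 mm. The wrist camera is an equidistant fisheye: a pixel r from the principal point sees the ray r / f radians off the axis. A picture is of the moment at which its call begins: read the wrist's pose just before it. get_calibration takes no time and is no camera call; for the wrist camera it gives the pose at the moment of the call.
A pose or a line that the arm cannot do raises r.PlanningError and nothing moves.
- r.sign_off(): hands the job in; it is judged then, once.
Trained networks look in the newest picture that a camera, given by its name, has taken for a name from the list of things; names that differ only in an ending like _2 or _b are one class to them, and where a whole thing is asked for, a point or a joint stands for the part that bears it (a point fixed in the world has none). Each returns a list of dicts, best first, with "score" (0 to 1); they miss things now and then, are a little off and sometimes report something else, mostly with a low value. They report only what shows in the picture. A call takes as long as a camera call.
- models.boxes_of(thing, camera): "at" ([x, y, z] in m, in world coordinates, good to about 4 mm: the middle of the surface that is visible of it).
- models.regions_of(thing, camera): "pixels" (400x640 bool, what is visible of it).
- models.mark_of(thing, camera): "at" ([x, y, z] in m, in world coordinates, good to about 4 mm: a listed point, or the origin of a listed thing).
Readings, each from a call of its own:
- telemetry.current_t(): time.
- telemetry.current_joints(): joint angles.
- telemetry.current_dq(): joint speeds.
- telemetry.current_joint_efforts(): joint torques, N m.
- telemetry.current_ee_pos(): TCP position.
- telemetry.current_tool_rot(): TCP orientation.
- telemetry.current_wrist_force(): force on the tool from outside, world axes, zero at the start.
- telemetry.current_torque(): the same for the moment, N m.
- telemetry.current_opening(): finger opening in m.
- telemetry.current_finger_force(): force on a finger pad.
Only numpy, scipy, OpenCV 4.12 (cv2) and the standard library are available. Lean on these libraries where they do the work, as an engineer would, in place of code of your own. Each camera call takes 0.05 s, during which the arm holds its last target. There are 200 camera calls.

### The job

The four bean canisters were filled in one order and will be ground in the opposite one: move them from the wooden rack into the black rack in reverse order, one to a cell, so that the canister now next to the wooden rack's white end stands in the black rack's cell farthest from its white end, and so on, until the one now farthest from the white end stands next to the black rack's. Set each down upright on the floor of its cell without dropping it or tipping it over, let go of it, and leave the tamper, the milk jug and the espresso cup where they are.

Things in the scene. Friction and masses are not known exactly. Their poses are not given: they have to be found in the camera images.
- wood_rack: Source: fixed brown wooden rack, 341 mm long (its x), 80 wide (y). Four open cells in a row, 70 mm square inside, centres at x = -112.5, -37.5, 37.5, 112.5 mm, y = 0; cell floor 5 mm, wall tops 25 mm above the bench. White block, 35 mm high, at its -x end, the end nearer the robot. Row turned up to 0.28 rad from straight ahead, left or right of the bench. Origin: middle of the row, bench height.
- black_rack: The destination: a black plastic rack fixed to the bench, empty, with a light grey square pad on each cell floor, otherwise exactly like the wooden rack: same cells, same sizes, same origin and axes, white block at its -x end (the end nearer the robot). Bystanders, unlisted: a white cup 55 mm high and 58 wide between the two racks; a tamper 90 mm high on a terracotta mat and a steel jug 100 mm high, both more than 0.75 m ahead of the robot.
- red_canister: Loose, closed single-dose coffee bean canister, upright plain cylinder 46 mm in diameter and 95 mm high, about 0.13 kg, dark brown below (the beans) with a red lid (the top 27 mm). Origin: centre of its underside; z up its axis. Starts on the floor of one of the wooden rack's cells, up to 5 mm off centre each way.
- yellow_canister: Loose, closed single-dose coffee bean canister, upright plain cylinder 46 mm in diameter and 95 mm high, about 0.13 kg, dark brown below (the beans) with a yellow lid (the top 27 mm). Origin: centre of its underside; z up its axis. Starts on the floor of one of the wooden rack's cells, up to 5 mm off centre each way.
- green_canister: Loose, closed single-dose coffee bean canister, upright plain cylinder 46 mm in diameter and 95 mm high, about 0.13 kg, dark brown below (the beans) with a green lid (the top 27 mm). Origin: centre of its underside; z up its axis. Starts on the floor of one of the wooden rack's cells, up to 5 mm off centre each way.
- blue_canister: Loose, closed single-dose coffee bean canister, upright plain cylinder 46 mm in diameter and 95 mm high, about 0.13 kg, dark brown below (the beans) with a blue lid (the top 27 mm). Origin: centre of its underside; z up its axis. Starts on the floor of one of the wooden rack's cells, up to 5 mm off centre each way.
- red_tag: Fixed red marker, 50 x 14 mm, on a wooden block, 20 mm high in all, against the outside of the wooden rack's +y long wall, beside the cell where the red canister starts; it stays there and so records that place. Origin: centre of its underside, 49 mm in the rack's +y direction from that cell's centre; axes parallel to the rack's.
- yellow_tag: Fixed yellow marker, 50 x 14 mm, on a wooden block, 20 mm high in all, against the outside of the wooden rack's +y long wall, beside the cell where the yellow canister starts; it stays there and so records that place. Origin: centre of its underside, 49 mm in the rack's +y direction from that cell's centre; axes parallel to the rack's.
- green_tag: Fixed green marker, 50 x 14 mm, on a wooden block, 20 mm high in all, against the outside of the wooden rack's +y long wall, beside the cell where the green canister starts; it stays there and so records that place. Origin: centre of its underside, 49 mm in the rack's +y direction from that cell's centre; axes parallel to the rack's.
- blue_tag: Fixed blue marker, 50 x 14 mm, on a wooden block, 20 mm high in all, against the outside of the wooden rack's +y long wall, beside the cell where the blue canister starts; it stays there and so records that place. Origin: centre of its underside, 49 mm in the rack's +y direction from that cell's centre; axes parallel to the rack's.

How it is judged:
At the end, for the whole second after the job is handed in: Each canister stands in the black rack's cell that mirrors its first cell in the wooden rack (first from the white end becomes last), within 15 mm of the cell's centre along and across the rack, on the cell floor within 5 mm, upright within 0.1 rad, at rest and released (((x of red_tag in the frame of wood_rack between -0.1325 and -0.0925 m and x of red_canister in the frame of black_rack between 0.0975 and 0.1275 m) or (x of red_tag in the frame of wood_rack between -0.0575 and -0.0175 m and x of red_canister in the frame of black_rack between 0.0225 and 0.0525 m) or (x of red_tag in the frame of wood_rack between 0.0175 and 0.0575 m and x of red_canister in the frame of black_rack between -0.0525 and -0.0225 m) or (x of red_tag in the frame of wood_rack between 0.0925 and 0.1325 m and x of red_canister in the frame of black_rack between -0.1275 and -0.0975 m)) and y of red_canister in the frame of black_rack between -0.015 and 0.015 m and z of red_canister in the frame of black_rack between 0 and 0.01 m and angle between each of red_canister, yellow_canister, green_canister, blue_canister's own z axis and vertical below 0.1 rad and linear speed of each of red_canister, yellow_canister, green_canister, blue_canister below 0.02 m/s and angular speed of each of red_canister, yellow_canister, green_canister, blue_canister below 0.2 rad/s and ((x of yellow_tag in the frame of wood_rack between -0.1325 and -0.0925 m and x of yellow_canister in the frame of black_rack between 0.0975 and 0.1275 m) or (x of yellow_tag in the frame of wood_rack between -0.0575 and -0.0175 m and x of yellow_canister in the frame of black_rack between 0.0225 and 0.0525 m) or (x of yellow_tag in the frame of wood_rack between 0.0175 and 0.0575 m and x of yellow_canister in the frame of black_rack between -0.0525 and -0.0225 m) or (x of yellow_tag in the frame of wood_rack between 0.0925 and 0.1325 m and x of yellow_canister in the frame of black_rack between -0.1275 and -0.0975 m)) and y of yellow_canister in the frame of black_rack between -0.015 and 0.015 m and z of yellow_canister in the frame of black_rack between 0 and 0.01 m and ((x of green_tag in the frame of wood_rack between -0.1325 and -0.0925 m and x of green_canister in the frame of black_rack between 0.0975 and 0.1275 m) or (x of green_tag in the frame of wood_rack between -0.0575 and -0.0175 m and x of green_canister in the frame of black_rack between 0.0225 and 0.0525 m) or (x of green_tag in the frame of wood_rack between 0.0175 and 0.0575 m and x of green_canister in the frame of black_rack between -0.0525 and -0.0225 m) or (x of green_tag in the frame of wood_rack between 0.0925 and 0.1325 m and x of green_canister in the frame of black_rack between -0.1275 and -0.0975 m)) and y of green_canister in the frame of black_rack between -0.015 and 0.015 m and z of green_canister in the frame of black_rack between 0 and 0.01 m and ((x of blue_tag in the frame of wood_rack between -0.1325 and -0.0925 m and x of blue_canister in the frame of black_rack between 0.0975 and 0.1275 m) or (x of blue_tag in the frame of wood_rack between -0.0575 and -0.0175 m and x of blue_canister in the frame of black_rack between 0.0225 and 0.0525 m) or (x of blue_tag in the frame of wood_rack between 0.0175 and 0.0575 m and x of blue_canister in the frame of black_rack between -0.0525 and -0.0225 m) or (x of blue_tag in the frame of wood_rack between 0.0925 and 0.1325 m and x of blue_canister in the frame of black_rack between -0.1275 and -0.0975 m)) and y of blue_canister in the frame of black_rack between -0.015 and 0.015 m and z of blue_canister in the frame of black_rack between 0 and 0.01 m); the robot touches nothing.
It fails at once if The tamper, milk jug or espresso cup was moved by more than 30 mm (distance of any of tamper, milk_jug, espresso_cup from where it was at the start of the episode above 0.03 m).
It fails at once if A canister was tipped over (by more than 0.7 rad) (angle between any of red_canister, yellow_canister, green_canister, blue_canister's own z axis and vertical above 0.7 rad).
It fails at once if A canister was dropped: in free fall faster than 0.5 m/s above the racks ((contact force between red_canister and anything else below 0.02 N and linear speed of red_canister above 0.5 m/s and height (world z) of red_canister above 0.03 m) or (contact force between yellow_canister and anything else below 0.02 N and linear speed of yellow_canister above 0.5 m/s and height (world z) of yellow_canister above 0.03 m) or (contact force between green_canister and anything else below 0.02 N and linear speed of green_canister above 0.5 m/s and height (world z) of green_canister above 0.03 m) or (contact force between blue_canister and anything else below 0.02 N and linear speed of blue_canister above 0.5 m/s and height (world z) of blue_canister above 0.03 m)).
It also fails if it takes over 125 s, if anything falls off the work surface, if the arm or the gripper's body presses on something with over 40 N, if the wrist force passes 120 N, or if a joint passes its speed limit or range.

## Working session

There is one attempt and no reset: what is moved stays moved. The work goes in short steps, each a Python script; the robot and the scene stay as the last script left them, time stands still between calls to the robot, and variables do not carry over. Pictures are saved under pics/ and viewed, at most 14 in all, crops included, and the job is handed in when it is done.

```bash
mkdir -p pics; ls
python3 - <<'E'
from plant import r, vision, models, telemetry
import cv2
for c in ("scene","side"):
    im=vision.snapshot(c); cv2.imwrite(f"pics/{c}0.png",im[:,:,::-1])
    k=vision.get_calibration(c); print(c,k)
    for n in ["wood_rack","black_rack"]+[f"{a}_{b}" for b in("canister","tag") for a in("red","yellow","green","blue")]:
        print(n,[([round(float(v),3) for v in d["at"]],round(float(d["score"]),2)) for d in models.mark_of(n,c)[:2]])
print(telemetry.current_t(),telemetry.current_tool_rot())
E
```

```text
pics
scene {'fx': 394.3987557400851, 'fy': 394.3987557400851, 'cx': 320.85899378877, 'cy': 205.7127407958856, 'position': array([ 0.8943292 , -0.20038068,  0.59751656]), 'orientation': array([-0.27512492,  0.82443308,  0.46759574, -0.16115395])}
wood_rack [([0.558, -0.192, 0.0], 0.89)]
black_rack [([0.555, 0.201, -0.004], 0.74)]
red_canister [([0.522, -0.184, 0.005], 0.76)]
yellow_canister [([0.669, -0.222, 0.006], 0.62), ([0.553, 0.199, -0.003], 0.47)]
green_canister [([0.594, -0.206, 0.005], 0.87)]
blue_canister [([0.447, -0.172, 0.007], 0.89), ([0.55, 0.202, -0.002], 0.62)]
red_tag [([0.536, -0.141, 0.001], 0.56)]
yellow_tag [([0.684, -0.173, 0.001], 0.84)]
green_tag [([0.605, -0.157, 0.002], 0.62)]
blue_tag [([0.463, -0.116, 0.0], 0.73)]
side {'fx': 397.4034636508535, 'fy': 397.4034636508535, 'cx': 322.791608874255, 'cy': 194.53594861769434, 'position': array([0.3727037 , 0.50206626, 0.61252898]), 'orientation': array([ 0.06638887, -0.15975276,  0.92170823, -0.34716785])}
wood_rack [([0.559, -0.194, -0.001], 0.9)]
black_rack [([0.676, -0.176, -0.004], 0.36), ([0.461, -0.118, -0.0], 0.26)]
red_canister [([0.527, -0.185, 0.001], 0.85)]
yellow_canister [([0.669, -0.222, 0.006], 0.56)]
green_canister [([0.595, -0.206, 0.003], 0.95)]
blue_canister [([0.446, -0.164, 0.007], 0.89)]
red_tag [([0.533, -0.141, 0.001], 0.57)]
yellow_tag [([0.678, -0.176, -0.002], 0.69)]
green_tag [([0.607, -0.158, -0.002], 0.56)]
blue_tag [([0.46, -0.116, 0.002], 0.69)]
1.1 [-9.99962799e-07  1.66612824e-01  9.86022396e-01  4.30432321e-05]
```

View pics/scene0.png

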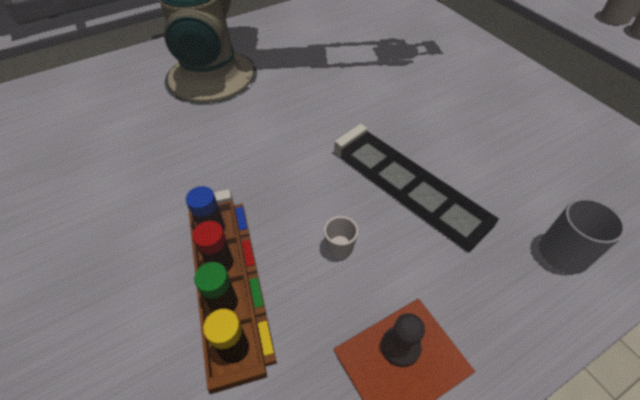

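View pics/side0.png

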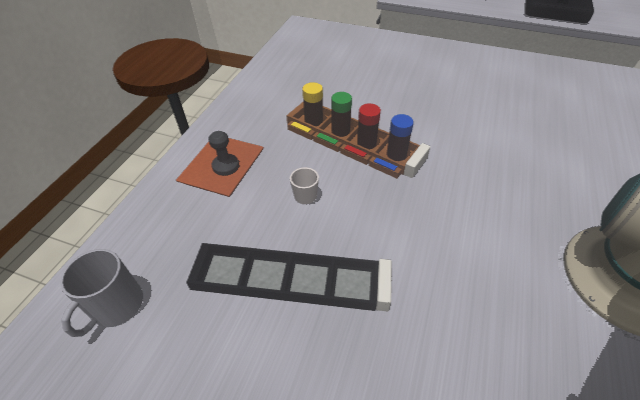

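The scene view shows, going from the wood rack's white end (225,198), blue, red, green and yellow, with the tags in the same order. The black rack is empty, with its white end at (350,140) and its pads from (369,155) to (461,221). The side view agrees: pads from (353,284) to (225,270). Next I measure the pads and the lids precisely.

```bash
cat > h.py <<'E'
import numpy as np, cv2
from scipy.spatial.transform import Rotation as R
from plant import r, gripper_to, inverse_kinematics, vision, models, telemetry
def plane(c,uv,z):
    k=vision.get_calibration(c); q=k["orientation"]; M=R.from_quat([*q[1:],q[0]])
    uv=np.atleast_2d(uv).astype(float)
    d=M.apply(np.c_[(uv[:,0]-k["cx"])/k["fx"],(uv[:,1]-k["cy"])/k["fy"],np.ones(len(uv))])
    p=np.array(k["position"]); return p+d*((z-p[2])/d[:,2])[:,None]
E
python3 - <<'E'
from h import *
np.set_printoptions(precision=4,suppress=True)
seed={"scene":[(369,155),(397,176),(428,197),(461,221)],"side":[(353,284),(309,279),(267,275),(225,270)]}
for c in seed:
    im=cv2.imread(f"pics/{c}0.png"); g=cv2.cvtColor(im,cv2.COLOR_BGR2GRAY)
    P=[]
    for s in seed[c]:
        m=(g>80).astype(np.uint8); n,l,st,ce=cv2.connectedComponentsWithStats(m,connectivity=4)
        i=l[s[1],s[0]]; P.append(plane(c,ce[i],0.0055)[0]); print(c,s,st[i],ce[i],P[-1])
    P=np.array(P)[:,:2]; d=np.diff(P,axis=0)
    print("pitch",np.linalg.norm(d,axis=1),"mid",P.mean(0),"yaw",np.arctan2(*(P[3]-P[0])[::-1]))
    hsv=cv2.cvtColor(im,cv2.COLOR_BGR2HSV)
    vision.snapshot(c)
    for n in("blue","red","green","yellow"):
        mk=models.regions_of(n+"_canister",c)[0]["pixels"]
        # lid: saturated pixels; lid top rim = bright subset -> project whole-lid bottom/top later
        lid=(mk&(hsv[:,:,1]>130)&(hsv[:,:,2]>150)).astype(np.uint8)
        ys,xs=np.nonzero(lid); x=plane(c,[[xs.mean(),ys.mean()]],0.1)[0]
        b=[d["at"] for d in models.mark_of(n+"_canister",c)[:1]]
        t=[d["at"] for d in models.mark_of(n+"_tag",c)[:1]]
        print(n,len(xs),"top",x,"mark",b,"tag",t)
E
```

```text
scene (369, 155) [353 144  32  24 422] [368.5071 155.2796] [0.4435 0.1771 0.0055]
scene (397, 176) [380 163  35  26 498] [396.7631 175.1104] [0.518  0.1938 0.0055]
scene (428, 197) [409 182  37  30 584] [427.2397 196.5445] [0.5918 0.2102 0.0055]
scene (461, 221) [441 205  40  32 665] [460.3654 219.8346] [0.6652 0.2266 0.0055]
pitch [0.0763 0.0756 0.0752] mid [0.5546 0.2019] yaw 0.21942561918277137
blue 0 top [nan nan nan] mark [[0.4486, -0.1702, 0.0066]] tag [[0.4635, -0.1179, -0.0016]]
red 0 top [nan nan nan] mark [[0.5241, -0.1837, 0.0035]] tag [[0.5354, -0.1409, 0.0019]]
green 7 top [ 0.6487 -0.21    0.1   ] mark [[0.5969, -0.2071, 0.0034]] tag [[0.6051, -0.1529, 0.0017]]
yellow 895 top [ 0.6676 -0.2211  0.1   ] mark [[0.6665, -0.2223, 0.0032]] tag [[0.685, -0.1709, -0.002]]
side (353, 284) [334 268  37  32 996] [352.6496 283.7771] [0.4448 0.1745 0.0055]
side (309, 279) [290 264  38  31 964] [309.0467 279.0954] [0.5179 0.191  0.0055]
side (267, 275) [247 260  39  30 932] [266.4152 274.4753] [0.5908 0.2073 0.0055]
side (225, 270) [204 255  41  30 906] [224.5166 269.8598] [0.664  0.2236 0.0055]
pitch [0.0749 0.0747 0.075 ] mid [0.5544 0.1991] yaw 0.2202713485415681
blue 201 top [ 0.4477 -0.1629  0.1   ] mark [[0.4487, -0.1636, 0.0053]] tag [[0.4609, -0.1177, 0.0017]]
red 201 top [ 0.5205 -0.1788  0.1   ] mark [[0.5237, -0.1819, 0.0014]] tag [[0.5321, -0.1406, 0.0014]]
green 0 top [nan nan nan] mark [[0.593, -0.2034, 0.0047]] tag [[0.6088, -0.1577, -0.0059]]
yellow 168 top [ 0.6642 -0.213   0.1   ] mark [[0.6693, -0.2251, 0.0049]] tag [[0.679, -0.1739, 0.0011]]<stdin>:18: RuntimeWarning: Mean of empty slice.
  ret = ret.dtype.type(ret / rcount)
```

```bash
cat >> h.py <<'E'
BM=np.array([.5545,.2005]); BY=.220; WY=-.245; ZH=.215; ZG=.060
SRC=dict(blue=(.4475,-.168),red=(.524,-.183),green=(.595,-.206),yellow=(.669,-.2225))
XD=dict(blue=.1125,red=.0375,green=-.0375,yellow=-.1125)
def down(y): a=np.pi/2+y/2; return [0,np.cos(a),np.sin(a),0]
def transfer(n,src):
    qw,qb=down(WY),down(BY)
    dst=BM+XD[n]*np.array([np.cos(BY),np.sin(BY)])
    gripper_to(.094)
    r.move_to([*src,ZH],qw); r.move_l([*src,ZG],vel=.12)
    gripper_to(.056,15); gripper_to(.04,15)
    print(n,"opening",telemetry.current_opening(),"F",telemetry.current_finger_force())
    r.move_l([*src,ZH],vel=.12); print("held",telemetry.current_opening(),telemetry.current_finger_force())
    r.move_l([*dst,ZH],rot=qb,vel=.2)
    r.move_l([*dst,ZG+.012],vel=.1)
    g=r.move_l([*dst,ZG-.003],vel=.02,guard=3)
    print("touch",g,telemetry.current_ee_pos(),telemetry.current_wrist_force())
    gripper_to(.056); gripper_to(.094); r.hold(.2)
    r.move_l([*dst,ZH],vel=.15); print("t",telemetry.current_t())
E
python3 - <<'E'
from h import *
transfer("blue",SRC["blue"])
for c in("scene","side"):
    im=vision.snapshot(c); cv2.imwrite(f"pics/{c}1.png",im[:,:,::-1])
    for n in SRC: print(c,n,[np.round(d["at"],3) for d in models.mark_of(n+"_canister",c)[:1]])
E
```

```text
blue opening 0.04574627660228839 F 14.999309778213501
held 0.045792481345046716 14.999055862426758
touch True [0.66413502 0.22495842 0.05985973] [ 0.31178068 -0.67133914  3.28638862]
t 16.3583
scene blue [array([0.663, 0.225, 0.007])]
scene red [array([ 0.523, -0.184,  0.006])]
scene green [array([ 0.592, -0.208,  0.003])]
scene yellow [array([ 0.671, -0.222,  0.008])]
side blue [array([0.664, 0.228, 0.005])]
side red [array([ 0.524, -0.182,  0.003])]
side green [array([ 0.594, -0.207,  0.007])]
side yellow [array([ 0.67 , -0.222,  0.005])]
```

Blue was placed as planned: it touched down at the expected height, and both cameras put it within 3 mm of the cell centre (0.664, 0.225). The other three marks repeat well.

Run:
```python
from h import *
for n in("red","green","yellow"): transfer(n,SRC[n])
r.move_l([.40,.0,.30],vel=.2)
for c in("scene","side"):
    im=vision.snapshot(c); cv2.imwrite(f"pics/{c}2.png",im[:,:,::-1])
    for n in SRC:
        D=np.array([[np.cos(BY),np.sin(BY)],[-np.sin(BY),np.cos(BY)]])
        print(c,n,[(np.round(D@(np.array(d["at"][:2])-BM)-[XD[n],0],3),round(d["at"][2],3)) for d in models.mark_of(n+"_canister",c)[:1]])
print(telemetry.current_t())
```

```text
red opening 0.04571997172986714 F 14.999496638774872
held 0.04567834530040451 14.999320954084396
touch True [0.59095153 0.2086305  0.05979555] [0.15157488 0.35681601 4.45521676]
t 29.4833
green opening 0.04569955235397406 F 14.999294579029083
held 0.0456876352979758 14.998956620693207
touch True [0.5177642  0.19222153 0.05975452] [-0.56963373  0.17009391  3.52439843]
t 42.0917
yellow opening 0.046273595064319654 F 14.999370574951172
held 0.04570050137780123 14.999241828918457
touch True [0.44458054 0.17594755 0.05970899] [ 0.30083459 -0.07352329  3.63777946]
t 55.0417
scene blue [(array([-0.   , -0.003]), 0.008)]
scene red [(array([-0.195, -0.289]), -0.003)]
scene green [(array([-0.005, -0.001]), 0.005)]
scene yellow [(array([ 0.001, -0.002]), 0.005)]
side blue [(array([0.004, 0.005]), 0.004)]
side red [(array([ 0.003, -0.   ]), 0.003)]
side green [(array([-0.002,  0.002]), 0.005)]
side yellow [(array([-0.001, -0.001]), 0.006)]
56.6917
```

The scene camera reported red in the wrong place, perhaps the red tag or the mat, so I check both pictures.

```bash
python3 -c "
import cv2,numpy as np
a=cv2.imread('pics/scene2.png');b=cv2.imread('pics/side2.png')
cv2.imwrite('pics/both2.png',np.hstack([a[80:380,180:580],b[80:380,60:460]]))"
```

```text
(no output)
```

View pics/both2.png

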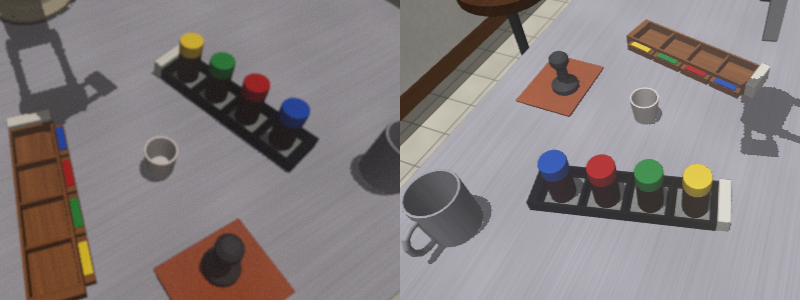

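Both views show all four canisters upright in the black rack. From the white end they run yellow (191,45), green (222,65), red (256,88), blue (294,112), which is the reverse of the tags. The cup, tamper and jug have not moved, and the scene camera's red reading was a false detection.

```bash
python3 -c "
from plant import r
print(r.sign_off())"
```

```text
the job is handed in; nothing more can be done
None
```

The job is handed in: all four canisters stand upright and released in the black rack in reverse order (yellow, green, red, blue from the white end), within about 6 mm of their cell centres by the camera readings; the cup, tamper and jug were left alone, and it took about 57 s of the 125 s allowed.

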